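Refit and lock the battery lid of a micromotor control unit

ROBOT

A 6-joint arm with a two-finger parallel gripper is mounted at the origin on a cart in front of the work surface, level with it; the furniture and walls round the work are solid. World frame = base frame: x ahead of the robot, y to its left, z up, the work surface at z = 0. Lengths are in mm, angles in rad, forces in N, time in s.
With the tool pointing down it reaches from about 300 to 750 mm from the base axis. Payload 8.5 kg.
Tool frame: the origin (TCP) lies at the very end of the fingers, on their centre line; the grasp point (between the pads) lies r.tcp_to_grasp behind it (r.tcp_to_grasp is the distance from the TCP to the grasp point, in mm); z points along the fingers, x is the direction in which the jaws open and shut, and the axes are right-handed (so a half turn about z gives the same grasp; the last joint's range is limited). The gripper opens to 88 mm and grips with 3 to 60 N. Pads are 18 mm wide; open, the fingers measure 123 mm over their backs; the gripper's body (75 mm by 187 mm) begins 45 mm behind the grasp point.
Start: joints at [-1.376, 0.381, 1.297, -0, 1.464, -0.215], TCP at [219.127, -504.444, 238.748] pointing down, gripper open.
Joint ranges: [-3.11, 3.11], [-0.89, 2.33], [0.22, 2.48], [-1.42, 4.56], [0.17, 2.85], [-2.88, 2.88]. Speed limits (rad/s): [2.39, 2.39, 3.14, 3.14, 3.14, 3.14].

INTERFACE

Orientations are given as a 3x3 rotation matrix whose columns are the frame's x, y, z axes.
In Python, from rig import readout, optics, ticket, r gives the robot as it stands.
- The arm moves only by the tool send_rows, never from a script. Its argument "series" is a list of rows, each an object with "xyz": the shift along the tool's x, y, z in cm, a list of three; "turn": the turn, a rotation vector about the tool's x, y, z in rad, a list of three; "claw": the gripper command: -1 is fully open, 1 is shut, values between are in proportion. In form: [{"xyz": [tx, ty, tz], "turn": [wx, wy, wz], "claw": claw}, ...]. A call has 1 to 12 rows; each row is the pose to reach, as a shift and turn from the pose measured when the call began, along the tool's axes at that moment; what a row does not reach only later rows make up. A row lasts 1/8 s, in which the tool goes at most 62.5 mm and 10.7 degrees, less where a joint would pass 70% of its speed; a pose out of reach is approached as far as the arm can. A call with a gripper value outside its range is refused whole. The fingers move at their own pace and stop on an object; "grip_force" is the grip in N (left out, the last holds). Time passes only in rows, so rows that repeat a pose let the fingers close. It gives the time, the measured TCP pose, the force and the opening at its end, in the units of the state.
- readout.read_state(): the state, without advancing time (a new reading comes with each control period).
- optics.capture(name): name is "scene" or "top"; returns a dict with "image" (384x512x3 uint8, red, green, blue), "z_map" (384x512 float32, mm along the optical axis (not along the pixel's ray), 0 where there is no reading), "fx", "fy", "cx", "cy" (pixels), "distortion" ([k1, k2, p1, p2, k3] as OpenCV has them; the pictures are not rectified), "origin" and "rotation" of the camera in the world. Camera axes: x right, y down, z forward; pixel columns grow to the right and rows downward; lengths in mm; the calibration is good to about 2 mm. A picture is of the moment at which its call begins.
- ticket.close_job(): hands the job in, once; it reports no verdict.
Trained networks look in a picture, given as the dict that the camera call returned (one of the last four; its "shot" number tells which), for a name from the list of things; names that differ only in an ending like _2 or _b are one class to them, and where a whole thing is asked for, a point or a joint stands for the part that bears it (a point fixed in the world has none). Each returns a list of dicts, best first, with "conf" (0 to 1); they miss things now and then, are a little off and sometimes report something else, mostly with a low value. They report only what shows in the picture. A call takes as long as a camera call.
- optics.spot_in(picture, target): "centre" ([column, row] in pixels, amid what is visible of it).
- optics.landmark_of(picture, target): "centre" ([column, row] in pixels: a listed point, or the origin of a listed thing).
The state is a dict: "time": time; "q": joint angles; "joint_vel": joint speeds; "tau": joint torques, N m; "tool_pos": TCP position; "orientation": TCP orientation; "wrist_force": force on the tool from outside, world axes, zero at the start; "ft_torque": the same for the moment, N m; "gripper_width": opening from 0.0 (shut) to 1.0 (fully open).
Only numpy, scipy, OpenCV 4.12 (cv2) and the standard library are available. Lean on these libraries where they do the work, as an engineer would, in place of code of your own. Each camera call takes 0.05 s, during which the arm holds its last target. There are 200 camera calls.

TASK

A fresh battery pack is in the micromotor control unit; close its bay. Push the orange lock slide all the way back to its open stop (so that it covers the green mark), fit the lid by hooking its two tabs under the lip on the panel side at a tilt and swinging it down flat into the recess, then push the lock slide fully across to its locked stop (covering the red mark). Do not knock over or shove the oil cup beside the unit.

Things in the scene. Friction and masses are not known exactly. Their poses are not given: they have to be found in the camera images.
- control_unit: Grey control unit fixed on the bench, 196 x 108 x 50 mm; origin on the bench top, x away from the sloping control panel, z up. Panel x -118 to -72 mm, back at x +78. Recess in its top for the lid: x -54 to +40, y -36 to +36, its ledge at height 40. Beyond it (x +40 to +66) the lock's channel, with a green mark at the -y end, a red one at +y. Right of the unit = its -y.
- bay_lip (a point): Middle of the lower edge of the lip on the recess's -x side (unit frame -54, 0, height 47 mm); axes as the unit. The lip, 3 mm thick, overhangs a pocket 11 mm deep towards -x, heights 40 to 47, as wide as the recess: the tabs go in there. Lid with tabs is 97 mm long, the opening 94, so it cannot enter flat.
- lid_seat (a point): Where point lid_grip lies when the lid is seated (unit frame -7, 0, height 57 mm); axes as the unit's, and those of the seated lid agree with them. Play of the seated lid: 4 mm either way in x, 3 mm in y.
- lid_grip (a point): Centre of the grey finger bar of the loose black lid (about 90 g), lying upright on the bench. x from tabs to notched edge, z up. Bar 50 mm long (x), 14 wide, top at z +11: grasp across y. From here the plate is x -43 to +43, y -33 to +33, z -17 to -11.
- lid_tabs (a point): Middle of the lid's tabbed edge, at the tips of the tabs, on the underside: x -54, z -17 mm from lid_grip; same axes. The two tabs are 14 mm wide, 3.5 mm thick, centred at y -19 and +19, and stand out 11 mm from the plate. At the opposite (+x) edge the plate's last 16 mm is cut away for y < 0: the notch for the open lock's tongue.
- lock_slide (a joint): Orange lock slide, m: 0 = open stop (unit's -y), 0.032 = locked stop (+y). Stays where left, friction about 2.5 N. Its tongue (22 mm wide in y, centred on the knob, heights 47 to 50.5 mm) reaches 13 mm over the recess: near the open stop it fits the lid's notch and lets the lid down, locked it covers the lid's edge. Starts part-way, in the lid's way.
- lock_knob (a point): Centre of the orange knob on the lock slide: 14 mm (x) x 18 (y) x 16 high, its top 66 mm over the bench; axes as the unit's. In the unit's frame x +52, y -16 + joint value, height 58 mm. It slides along the unit's y.
- oil_cup: Bystander: oil cup with blue foot and white cap to the right of the unit, 50 mm across, 54 mm high; origin under its centre, z up.

How it is judged:
By the outcome, as a careful person would: the job done as asked, in the order asked, and still so for the second after the job is handed in, with the robot touching nothing.
It also fails if it takes over 58 s, if anything falls off the work surface, if the arm or the gripper's body presses on something with over 40 N, if the wrist force passes 120 N, or if a joint passes its speed limit or range.

## Working session

There is one attempt and no reset: what is moved stays moved. The work goes in short steps, Python scripts to look and compute and a tool call to move; the robot and the scene stay as the last step left them, time stands still between calls to the robot, and variables do not carry over. Pictures are saved under pics/ and viewed, about 8 in all and at most 12, crops included, and the job is handed in when it is done.

Besides the shell and the picture viewer there is one more tool, called after "Emit:" as name(argument=value, ...), one argument or row to a line, values as JSON. send_rows: Moves the arm, as the interface text tells. Its arguments: {"type":"object","properties":{"series":{"type":"array","items":{"type":"object","properties":{"xyz":{"type":"array","items":{"type":"number"}},"turn":{"type":"array","items":{"type":"number"}},"claw":{"type":"number"}}}},"grip_force":{"type":"number"}},"required":["series"]}

```bash
ls; mkdir -p pics
cat > h.py <<'E'
import numpy as np, cv2
from rig import readout, optics, ticket, r
def ray(p,uv):
    K=np.array([[p["fx"],0,p["cx"]],[0,p["fy"],p["cy"]],[0,0,1]])
    n=cv2.undistortPoints(np.array([[uv]],float),K,np.array(p["distortion"]))[0,0]
    return np.array([n[0],n[1],1.])
def at_depth(p,uv):
    u,v=[int(round(a)) for a in uv]
    w=p["z_map"][max(0,v-1):v+2,max(0,u-1):u+2]; d=np.median(w[w>0]) if (w>0).any() else np.nan
    return np.array(p["origin"])+np.array(p["rotation"])@(ray(p,uv)*d)
def at_z(p,uv,z):
    d=np.array(p["rotation"])@ray(p,uv); o=np.array(p["origin"])
    return o+d*(z-o[2])/d[2]
def proj(p,X):
    R=np.array(p["rotation"]); K=np.array([[p["fx"],0,p["cx"]],[0,p["fy"],p["cy"]],[0,0,1]])
    c=R.T@(np.array(X,float)-np.array(p["origin"]))
    return cv2.projectPoints(c.reshape(1,1,3),np.zeros(3),np.zeros(3),K,np.array(p["distortion"]))[0].ravel()
def save(p,n): cv2.imwrite("pics/"+n,p["image"][:,:,::-1])
E
python3 - <<'E'
from h import *
np.set_printoptions(precision=1,suppress=True)
s=readout.read_state();print(s["tool_pos"],s["orientation"],r.tcp_to_grasp,s["time"])
ims=[]
for n in("scene","top"):
    p=optics.capture(n);ims.append(p["image"])
    print(n,p["origin"],p["rotation"][2] if 0 else "")
    for t,z in (("control_unit",0),("bay_lip",47),("lid_seat",57),("lid_grip",None),("lid_tabs",None),("lock_knob",58),("oil_cup",0)):
        for d in optics.landmark_of(p,t)[:2]:
            print(t,round(d["conf"],2),np.array(d["centre"]),"depth",at_depth(p,d["centre"]),"z",at_z(p,d["centre"],z if z is not None else (17 if t=="lid_grip" else 0)))
cv2.imwrite("pics/a.png",cv2.resize(np.vstack(ims),(0,0),fx=.78,fy=.78)[:,:,::-1])
E
```

```text
pics
[ 219.1 -504.2  238.1] [[ 0.4 -0.9 -0. ]
 [-0.9 -0.4  0. ]
 [-0.  -0.  -1. ]] 18.700000000000003 0.0
scene [ 12.6 382.8 617.1] 
control_unit 0.72 [289.5 187.4] depth [ 467.6 -170.7   34.9] z [ 494.9 -203.9    0. ]
bay_lip 0.56 [301.3 186.5] depth [ 440.3 -178.6   48.6] z [ 441.5 -180.2   47. ]
lid_seat 0.91 [294.4 170.1] depth [ 502.7 -227.9   35.3] z [ 484.4 -205.2   57. ]
lid_grip 0.92 [223.8 249.2] depth [437.4  55.6  27.6] z [445.   49.7  17. ]
lid_tabs 0.88 [237.8 273.3] depth [391.9  61.9  -0.8] z [391.4  62.3   0. ]
top [ 295.  -119.7 1106.8] 
control_unit 0.94 [299.7 197.6] depth [ 497.1 -204.6   38.2] z [ 504.3 -207.6    0. ]
bay_lip 0.74 [293.  217.7] depth [ 449.  -188.    40.4] z [ 448.1 -187.6   47. ]
lid_seat 0.75 [303.  201.4] depth [ 488.4 -212.3   36.2] z [ 484.6 -210.5   57. ]
lid_grip 0.59 [191.2 219.5] depth [446.6  51.3  29.4] z [448.4  53.3  17. ]
lid_tabs 0.93 [185.4 242.4] depth [395.4  68.3   0. ] z [395.4  68.3   0. ]
lid_tabs 0.39 [341.9 209.9] depth [ 469.8 -304.9   25. ] z [ 473.8 -309.2    0. ]
lock_knob 0.69 [310.  176.9] depth [ 540.1 -226.8   67.8] z [ 542.4 -227.8   58. ]
```

View pics/a.png

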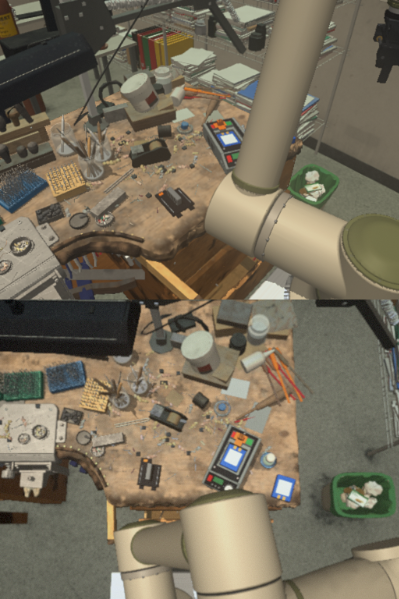

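Run:
```python
from h import *
np.set_printoptions(precision=2,suppress=True)
p=optics.capture("top"); q=optics.capture("scene")
a=p["image"][130:270,160:380]; b=q["image"][130:290,190:390]
cv2.imwrite("pics/b.png",np.vstack([cv2.resize(a,(720,458),interpolation=cv2.INTER_CUBIC)])[:,:,::-1])
# point cloud, top
K=np.array([[p["fx"],0,p["cx"]],[0,p["fy"],p["cy"]],[0,0,1]])
v,u=np.mgrid[130:270,160:380]
n=cv2.undistortPoints(np.stack([u,v],-1).reshape(-1,1,2).astype(float),K,np.array(p["distortion"]))[:,0]
d=p["z_map"][130:270,160:380].reshape(-1)
P=np.array(p["origin"])+(np.c_[n,np.ones(len(n))]*d[:,None])@np.array(p["rotation"]).T
np.save("P.npy",P)
Z=P[:,2].reshape(140,220)
def rect(m,name):
    c,l,st,ce=cv2.connectedComponentsWithStats(m.astype(np.uint8))
    for i in range(1,c):
        if st[i,4]>60:
            X=P[(l==i).ravel()][:,:2].astype(np.float32)
            print(name,st[i],cv2.minAreaRect(X), "zmed",np.median(P[(l==i).ravel()][:,2]))
rect((Z>20)&(Z<75),"hi20")
rect((Z>44)&(Z<56),"unit top")
rect((Z>3)&(Z<13),"lid plate"); rect((Z>3)&(Z<40),"lid")
```

```text
hi20 [ 86   0  20  10 114] ((656.03271484375, -99.06709289550781), (46.75390625, 20.52207374572754), 85.00711059570312) zmed 34.482811957062836
hi20 [156   0  45  16 203] ((653.7100830078125, -297.26300048828125), (31.21122169494629, 104.0506591796875), 8.620660781860352) zmed 24.991888360635357
hi20 [120   3  10  10  77] ((648.53857421875, -170.70755004882812), (22.037582397460938, 22.1524715423584), 86.40080261230469) zmed 28.16936035456615
hi20 [ 31   4  50  36 768] ((615.2412109375, -1.7454566955566406), (112.02164459228516, 48.68341827392578), 64.55258178710938) zmed 48.721732453718005
hi20 [  99   30   76   86 3680] ((475.8140869140625, -195.8232421875), (108.03179931640625, 198.0132598876953), 64.24525451660156) zmed 46.99423211196313
hi20 [178  67  15  15 169] ((481.5396728515625, -310.3108215332031), (29.022001266479492, 28.242717742919922), 0.8078998327255249) zmed 50.66159733349741
hi20 [ 26  80   9  21 135] ((445.7500305175781, 54.230552673339844), (15.325539588928223, 48.39949035644531), 82.15731048583984) zmed 28.226390026770332
hi20 [188  94  31  35 654] ((396.61010742
[... 3385 characters left out ...]
-69.36524963378906), (32.39356231689453, 73.24942779541016), 0.41695713996887207) zmed 6.467283163623279
lid [172  57  23  30 241] ((490.12225341796875, -308.9326171875), (63.40132522583008, 53.67132568359375), 24.489273071289062) zmed 8.426739669691642
lid [ 15  68  33  49 978] ((445.29071044921875, 56.405303955078125), (76.6346664428711, 115.98797607421875), 87.83475494384766) zmed 6.8818637789191826
lid [ 99  95  30  21 311] ((407.5906066894531, -141.45326232910156), (74.1741943359375, 28.9213809967041), 67.32704162597656) zmed 33.33117313570983
lid [184  94  35  36 793] ((397.5052185058594, -351.9661865234375), (70.77488708496094, 76.7177734375), 74.80281829833984) zmed 22.31190371515754
```

View pics/b.png

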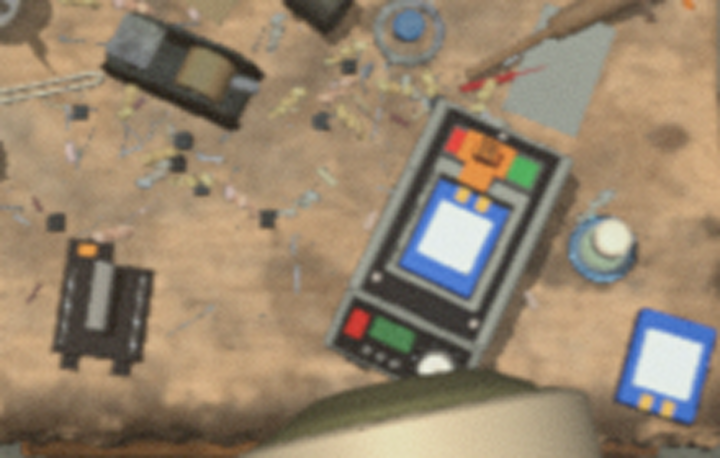

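```bash
cat >> h.py <<'E'
from scipy.spatial.transform import Rotation as Ro
U0=np.array([495,-205,0.]); UY=-0.4494
LY=-0.148
def ufr(x,y,z): return U0+Ro.from_euler('z',UY).apply([x,y,z])
def tool(yaw,tilt=0):
    # object frame (x,y,z) yawed; tilt>0 raises its +x end; tool x=-obj y, tool y=-obj x, tool z=-obj z
    O=Ro.from_euler('z',yaw)*Ro.from_euler('y',-tilt)
    return O.as_matrix()@np.array([[0,-1,0],[-1,0,0],[0,0,-1.]])
def plan(*wps):
    s=readout.read_state(); p0=np.array(s["tool_pos"]); R0=np.array(s["orientation"])
    for p,R in wps:
        print("xyz",np.round(R0.T@(np.array(p)-p0)/10,2).tolist(),"turn",np.round(Ro.from_matrix(R0.T@R).as_rotvec(),3).tolist())
def st():
    s=readout.read_state(); p=np.array(s["tool_pos"])
    R=np.array(s["orientation"])
    print("t",round(s["time"],2),"pos",p.round(1),"unit",Ro.from_euler('z',-UY).apply(p-U0).round(1),"F_unit",Ro.from_euler('z',-UY).apply(s["wrist_force"]).round(1),"w",round(s["gripper_width"]*88,1),"q",np.round(s["q"],2))
E
python3 - <<'E'
from h import *
st(); T=tool(UY); print(np.linalg.det(T))
plan((ufr(52,0,130),T),(ufr(52,0,54),T))
E
```

```text
t 0.9 pos [ 219.1 -504.4  238.7] unit [-118.4 -389.5  238.7] F_unit [ 0.1 -0.3  0.7] w 87.8 q [-1.38  0.38  1.3   0.    1.46 -0.22]
1.0
xyz [-12.53, -40.63, 10.87] turn [-0.0, 0.0, 0.859]
xyz [-12.53, -40.63, 18.47] turn [-0.0, 0.0, 0.859]
```

Emit:
send_rows(
  series=[
    {"xyz": [-12.53, -40.63, 10.87], "turn": [0, 0, 0.859], "claw": 0.0},
    {"xyz": [-12.53, -40.63, 10.87], "turn": [0, 0, 0.859], "claw": 0.0},
    {"xyz": [-12.53, -40.63, 10.87], "turn": [0, 0, 0.859], "claw": 0.0},
    {"xyz": [-12.53, -40.63, 10.87], "turn": [0, 0, 0.859], "claw": 0.0},
    {"xyz": [-12.53, -40.63, 10.87], "turn": [0, 0, 0.859], "claw": 0.0},
    {"xyz": [-12.53, -40.63, 10.87], "turn": [0, 0, 0.859], "claw": 0.0},
    {"xyz": [-12.53, -40.63, 10.87], "turn": [0, 0, 0.859], "claw": 0.0},
    {"xyz": [-12.53, -40.63, 10.87], "turn": [0, 0, 0.859], "claw": 0.0},
    {"xyz": [-12.53, -40.63, 10.87], "turn": [0, 0, 0.859], "claw": 0.0},
    {"xyz": [-12.53, -40.63, 10.87], "turn": [0, 0, 0.859], "claw": 0.0},
    {"xyz": [-12.53, -40.63, 10.87], "turn": [0, 0, 0.859], "claw": 0.0},
  ],
)

```text
time: 2.28
tool_pos: [541.1, -228.9, 130.6]
orientation: [[-0.436, -0.9, 0.001], [-0.9, 0.436, -0.001], [0.0, -0.001, -1.0]]
wrist_force: [-0.3, 0.0, -0.2]
gripper_width: 0.501
```

Run:
```python
from h import *
st(); T=tool(UY)
plan((ufr(52,0,54),T))
p=optics.capture("scene"); a=p["image"][110:300,170:400]; q=optics.capture("top"); b=q["image"][130:270,160:380]
cv2.imwrite("pics/c.png",np.vstack([cv2.resize(a,(460,380)),cv2.resize(b,(460,293))])[::,:,::-1][:600])
for n,pp in (("s",p),("t",q)):
  for d in optics.landmark_of(pp,"lock_knob")[:1]: print(n,d["conf"],at_z(pp,d["centre"],58), Ro.from_euler('z',-UY).apply(at_z(pp,d["centre"],58)-U0))
```

```text
t 2.27 pos [ 541.1 -228.9  130.6] unit [ 52.   -1.5 130.6] F_unit [-0.3 -0.1 -0.2] w 44.1 q [-0.6   0.54  1.36 -0.    1.24  1.42]
xyz [-0.15, 0.0, 7.66] turn [-0.001, -0.0, -0.002]
```

View pics/c.png

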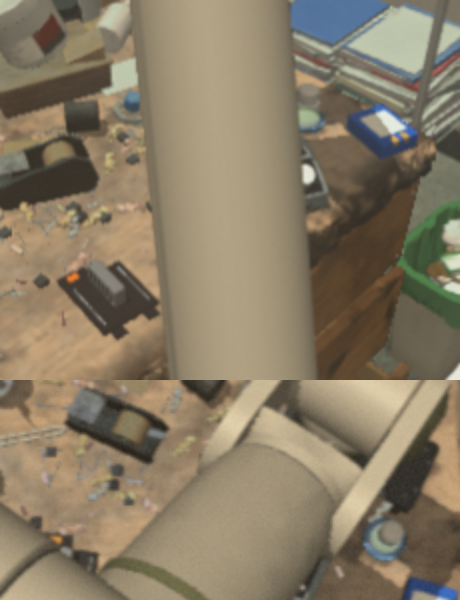

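The arm hides the unit in both views (the lid and oil cup are visible and unmoved), so I go on by pose and force.

Emit:
send_rows(
  series=[
    {"xyz": [-0.15, 0, 5], "turn": [0, 0, 0], "claw": 0.0},
    {"xyz": [-0.15, 0, 7.6], "turn": [0, 0, 0], "claw": 0.0},
    {"xyz": [-0.15, 0, 7.6], "turn": [0, 0, 0], "claw": 0.0},
    {"xyz": [-0.15, 0, 7.6], "turn": [0, 0, 0], "claw": 1},
    {"xyz": [-0.15, 0, 7.6], "turn": [0, 0, 0], "claw": 1},
    {"xyz": [-0.15, 0, 7.6], "turn": [0, 0, 0], "claw": 1},
    {"xyz": [-0.15, 0, 7.6], "turn": [0, 0, 0], "claw": 1},
    {"xyz": [-0.15, 0, 7.6], "turn": [0, 0, 0], "claw": 1},
  ],
  grip_force=15,
)

```text
time: 3.48
tool_pos: [542.9, -227.0, 55.4]
orientation: [[-0.435, -0.9, 0.002], [-0.9, 0.435, -0.001], [-0.0, -0.003, -1.0]]
wrist_force: [1.2, 2.5, 6.2]
gripper_width: 0.201
```

Run:
```python
from h import *
st(); T=tool(UY)
plan((ufr(52,-16,54),T))
```

```text
t 3.48 pos [ 542.9 -227.    55.4] unit [52.6  1.  55.4] F_unit [-0.   2.7  6.2] w 17.7 q [-0.6   0.63  1.44  0.    1.07  1.42]
xyz [1.7, 0.06, 0.14] turn [-0.003, 0.0, -0.001]
```

Emit:
send_rows(
  series=[
    {"xyz": [0.6, 0, -0.05], "turn": [0, 0, 0], "claw": 1},
    {"xyz": [1.2, 0, -0.05], "turn": [0, 0, 0], "claw": 1},
    {"xyz": [1.6, 0, -0.05], "turn": [0, 0, 0], "claw": 1},
    {"xyz": [1.8, 0, -0.05], "turn": [0, 0, 0], "claw": 1},
    {"xyz": [2.0, 0, -0.05], "turn": [0, 0, 0], "claw": 1},
    {"xyz": [2.0, 0, -0.05], "turn": [0, 0, 0], "claw": 1},
  ],
)

```text
time: 4.22
tool_pos: [534.6, -243.5, 55.6]
orientation: [[-0.435, -0.9, 0.003], [-0.9, 0.435, 0.002], [-0.003, -0.002, -1.0]]
wrist_force: [7.1, 8.7, -4.3]
gripper_width: 0.2
```

Run:
```python
from h import *
st()
```

```text
t 4.22 pos [ 534.6 -243.5   55.6] unit [ 52.4 -17.5  55.6] F_unit [ 2.6 11.  -4.3] w 17.6 q [-0.63  0.63  1.44  0.    1.07  1.39]
```

Emit:
send_rows(
  series=[
    {"xyz": [0.3, 0, 0], "turn": [0, 0, 0], "claw": 1},
    {"xyz": [0.4, 0, 0], "turn": [0, 0, 0], "claw": 1},
    {"xyz": [0.4, 0, 0], "turn": [0, 0, 0], "claw": 1},
  ],
)

```text
time: 4.6
tool_pos: [534.4, -243.8, 55.5]
orientation: [[-0.435, -0.9, 0.006], [-0.9, 0.435, 0.007], [-0.009, -0.003, -1.0]]
wrist_force: [13.4, 17.3, -2.1]
gripper_width: 0.199
```

Run:
```python
from h import *
st()
```

```text
t 4.6 pos [ 534.4 -243.8   55.5] unit [ 52.4 -17.9  55.5] F_unit [ 4.6 21.4 -2.1] w 17.5 q [-0.63  0.63  1.44  0.01  1.07  1.38]
```

Emit:
send_rows(
  series=[
    {"xyz": [0, 0, 0], "turn": [0, 0, 0], "claw": 1},
    {"xyz": [0, 0, 0], "turn": [0, 0, 0], "claw": 0},
    {"xyz": [0, 0, 0], "turn": [0, 0, 0], "claw": 0},
    {"xyz": [0, 0, 0], "turn": [0, 0, 0], "claw": 0},
    {"xyz": [0, 0, -5], "turn": [0, 0, 0], "claw": 0},
    {"xyz": [0, 0, -8], "turn": [0, 0, 0], "claw": 0},
    {"xyz": [0, 0, -8], "turn": [0, 0, 0], "claw": 0},
  ],
)

```text
time: 5.48
tool_pos: [534.6, -245.2, 137.7]
orientation: [[-0.435, -0.9, 0.01], [-0.9, 0.435, 0.004], [-0.008, -0.007, -1.0]]
wrist_force: [-0.6, 0.5, -0.7]
gripper_width: 0.5
```

```bash
sed -i 's/U0=np.array(.495,-205,0..)/U0=np.array([494.3,-206.4,0])/' h.py
python3 - <<'E'
from h import *
st()
plan(([445.8,54.2,110],tool(LY)),([445.8,54.2,8.5],tool(LY)))
E
```

```text
t 5.47 pos [ 534.6 -245.2  137.7] unit [ 53.1 -17.4 137.7] F_unit [-0.8  0.2 -0.7] w 44.0 q [-0.64  0.53  1.35  0.01  1.25  1.38]
xyz [-23.07, 21.04, 2.8] turn [-0.008, 0.007, -0.302]
xyz [-22.99, 21.11, 12.95] turn [-0.008, 0.007, -0.302]
```

Emit:
send_rows(
  series=[
    {"xyz": [-23.07, 21.04, 2.8], "turn": [-0.008, 0.007, -0.302], "claw": 0.0},
    {"xyz": [-23.07, 21.04, 2.8], "turn": [-0.008, 0.007, -0.302], "claw": 0.0},
    {"xyz": [-23.07, 21.04, 2.8], "turn": [-0.008, 0.007, -0.302], "claw": 0.0},
    {"xyz": [-23.07, 21.04, 2.8], "turn": [-0.008, 0.007, -0.302], "claw": 0.0},
    {"xyz": [-23.07, 21.04, 2.8], "turn": [-0.008, 0.007, -0.302], "claw": 0.0},
    {"xyz": [-23.07, 21.04, 2.8], "turn": [-0.008, 0.007, -0.302], "claw": 0.0},
    {"xyz": [-23.07, 21.04, 2.8], "turn": [-0.008, 0.007, -0.302], "claw": 0.0},
  ],
)

```text
time: 6.35
tool_pos: [445.8, 54.0, 109.5]
orientation: [[-0.147, -0.989, -0.001], [-0.989, 0.147, -0.0], [0.0, 0.0, -1.0]]
wrist_force: [-0.3, 0.2, 0.9]
gripper_width: 0.498
```

Run:
```python
from h import *
st()
p=optics.capture("scene"); q=optics.capture("top")
for n,pp in (("s",p),("t",q)):
  for t,z in (("lock_knob",58),("lid_grip",17),("lid_tabs",0),("bay_lip",47),("lid_seat",57)):
    for d in optics.landmark_of(pp,t)[:1]:
      w=at_z(pp,d["centre"],z); print(n,t,round(d["conf"],2),w.round(1),"unit",Ro.from_euler('z',-UY).apply(w-U0).round(1))
a=p["image"][110:300,170:400]; b=q["image"][130:270,160:380]
cv2.imwrite("pics/d.png",np.vstack([cv2.resize(a,(370,305)),cv2.resize(b,(460,293))[:,:370]])[:,:,::-1])
plan(([445.8,54.2,8.5],tool(LY)))
```

```text
t 6.35 pos [445.8  54.  109.5] unit [-156.8  213.5  109.5] F_unit [-0.4  0.1  0.9] w 43.9 q [-0.14  0.36  1.77 -0.    1.01  1.57]
s lid_grip 0.7 [446.7  49.9  17. ] unit [-154.2  210.1   17. ]
s lid_tabs 0.72 [386.4  60.7   0. ] unit [-213.2  193.7    0. ]
t lock_knob 0.62 [ 534.2 -250.2   58. ] unit [ 55.  -22.1  58. ]
t lid_grip 0.51 [453.2  49.3  17. ] unit [-148.1  212.5   17. ]
t lid_tabs 0.77 [389.8  61.1   0. ] unit [-210.3  195.6    0. ]
t bay_lip 0.74 [ 447.2 -182.9   47. ] unit [-52.7   0.6  47. ]
t lid_seat 0.62 [ 483.9 -208.9   57. ] unit [-8.3 -6.8 57. ]
xyz [-0.01, 0.01, 10.16] turn [-0.0, -0.0, -0.0]
```

View pics/d.png

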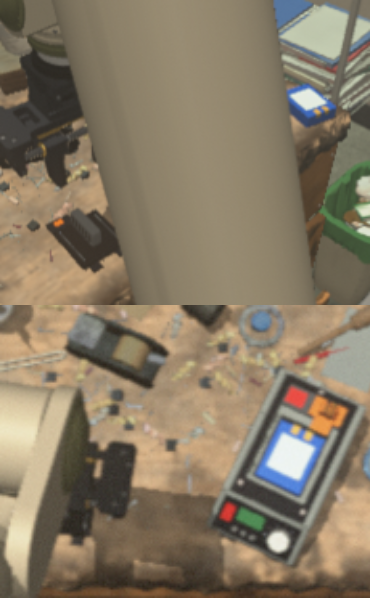

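The knob now covers the green mark (around (325,410) in the lower view) and red is fully exposed. The gripper is above the lid.

Emit:
send_rows(
  series=[
    {"xyz": [0, 0, 5], "turn": [0, 0, 0], "claw": 0.0},
    {"xyz": [0, 0, 9], "turn": [0, 0, 0], "claw": 0.0},
    {"xyz": [0, 0, 10.15], "turn": [0, 0, 0], "claw": 0.0},
    {"xyz": [0, 0, 10.15], "turn": [0, 0, 0], "claw": 0.0},
    {"xyz": [0, 0, 10.15], "turn": [0, 0, 0], "claw": 1},
    {"xyz": [0, 0, 10.15], "turn": [0, 0, 0], "claw": 1},
    {"xyz": [0, 0, 10.15], "turn": [0, 0, 0], "claw": 1},
    {"xyz": [0, 0, 10.15], "turn": [0, 0, 0], "claw": 1},
    {"xyz": [0, 0, 10.15], "turn": [0, 0, 0], "claw": 1},
    {"xyz": [0, 0, 10.15], "turn": [0, 0, 0], "claw": 1},
  ],
  grip_force=35,
)

```text
time: 8.2
tool_pos: [446.1, 54.1, 9.1]
orientation: [[-0.148, -0.989, 0.001], [-0.989, 0.148, -0.0], [0.0, -0.001, -1.0]]
wrist_force: [-1.2, 0.1, 7.0]
gripper_width: 0.159
```

Run:
```python
from h import *
st(); print(np.round(readout.read_state()["orientation"],3))
```

```text
t 8.2 pos [446.1  54.1   9.1] unit [-156.6  213.7    9.1] F_unit [-1.1 -0.4  7. ] w 14.0 q [-0.14  0.54  1.87 -0.    0.72  1.58]
[[-0.148 -0.989  0.001]
 [-0.989  0.148 -0.   ]
 [ 0.    -0.001 -1.   ]]
```

```bash
cat >> h.py <<'E'
def lid(tx,tz,tilt,y=0,ex=0):
    "TCP pose putting the lid's tab tips at unit tx,y,tz"
    O=Ro.from_euler('z',UY)*Ro.from_euler('y',-tilt)
    return ufr(tx,y,tz)+O.apply([54+ex,0,17-7.9]), tool(UY,tilt)
def where(ex=0):
    s=readout.read_state(); R=np.array(s["orientation"]); O=R@np.array([[0,-1,0],[-1,0,0],[0,0,-1.]]).T
    t=np.array(s["tool_pos"])-O@np.array([54+ex,0,9.1]); z=Ro.from_euler('z',-UY)
    e=(z*Ro.from_matrix(O)).as_euler('zyx')
    print("tips unit",z.apply(t-U0).round(1),"yaw err",e[0].round(3),"tilt",(-e[1]).round(3),"roll",e[2].round(3))
E
python3 - <<'E'
from h import *
where(); plan(([446,54,130],tool(LY)),([470,-80,150],tool(UY,.1)),lid(-48,90,.25))
E
```

```text
tips unit [-2.082e+02  1.977e+02 -1.000e-01] yaw err 0.301 tilt 0.001 roll 0.0
xyz [0.01, -0.01, -12.09] turn [-0.001, -0.0, -0.0]
xyz [12.91, -4.36, -14.08] turn [0.098, 0.015, 0.301]
xyz [25.11, -8.83, -10.29] turn [0.247, 0.038, 0.3]
```

Emit:
send_rows(
  series=[
    {"xyz": [0, 0, -5], "turn": [0, 0, 0], "claw": 1},
    {"xyz": [0, 0, -10], "turn": [0, 0, 0], "claw": 1},
    {"xyz": [4, -1.5, -13], "turn": [0.03, 0, 0.1], "claw": 1},
    {"xyz": [8, -3, -14], "turn": [0.06, 0.01, 0.2], "claw": 1},
    {"xyz": [12.9, -4.4, -14], "turn": [0.1, 0.015, 0.3], "claw": 1},
    {"xyz": [17, -6, -13], "turn": [0.15, 0.02, 0.3], "claw": 1},
    {"xyz": [21, -7.5, -11.5], "turn": [0.2, 0.03, 0.3], "claw": 1},
    {"xyz": [25.1, -8.8, -10.3], "turn": [0.247, 0.038, 0.3], "claw": 1},
    {"xyz": [25.1, -8.8, -10.3], "turn": [0.247, 0.038, 0.3], "claw": 1},
    {"xyz": [25.1, -8.8, -10.3], "turn": [0.247, 0.038, 0.3], "claw": 1},
  ],
)

```text
time: 9.45
tool_pos: [495.6, -206.5, 112.3]
orientation: [[-0.435, -0.873, 0.222], [-0.9, 0.422, -0.107], [-0.0, -0.247, -0.969]]
wrist_force: [-0.1, -0.1, -0.8]
gripper_width: 0.153
```

Run:
```python
from h import *
st();where()
p=optics.capture("scene"); q=optics.capture("top")
for n,pp in (("s",p),("t",q)):
  for t in ("lid_grip","lid_tabs"):
    for d in optics.landmark_of(pp,t)[:2]: print(n,t,round(d["conf"],2),d["centre"])
print(proj(p,ufr(-48,0,90)),proj(q,ufr(-48,0,90)))
a=p["image"][100:290,200:400]; b=q["image"][130:290,230:380]
cv2.imwrite("pics/e.png",np.hstack([cv2.resize(a,(400,380)),cv2.resize(b,(356,380))])[:,:,::-1])
plan(lid(-48,90,.25),lid(-48,60,.25),lid(-48,48,.25))
```

```text
t 9.45 pos [ 495.6 -206.5  112.3] unit [  1.2   0.5 112.3] F_unit [-0.1 -0.1 -0.8] w 13.5 q [-0.64  0.41  1.7   0.06  0.79  1.34]
tips unit [-48.9   0.5  90.1] yaw err -0.001 tilt 0.249 roll -0.0
t lid_grip 0.46 [342.5, 207.1]
[300.82262696 168.26095286] [293.26444643 213.6069686 ]
xyz [0.07, -0.04, 0.04] turn [-0.0, -0.0, 0.001]
xyz [0.07, 0.71, 2.95] turn [-0.0, -0.0, 0.001]
xyz [0.07, 1.0, 4.11] turn [-0.0, -0.0, 0.001]
```

View pics/e.png

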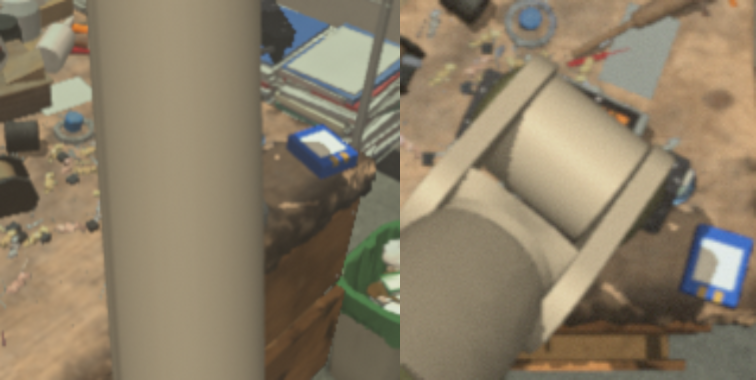

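Both views are blocked by the arm, so I insert by pose and force: tilt reduced to 0.18, tips just outside the lip.

Run:
```python
from h import *
plan(lid(-46,60,.2),lid(-46,46,.18),lid(-46,42,.18))
```

```text
xyz [0.07, 0.47, 3.27] turn [-0.05, -0.0, 0.001]
xyz [0.07, 0.81, 4.74] turn [-0.07, -0.0, 0.001]
xyz [0.07, 0.91, 5.12] turn [-0.07, -0.0, 0.001]
```

Emit:
send_rows(
  series=[
    {"xyz": [0.07, 0.47, 3.27], "turn": [-0.05, 0, 0.001], "claw": 1},
    {"xyz": [0.07, 0.81, 4.74], "turn": [-0.07, 0, 0.001], "claw": 1},
    {"xyz": [0.07, 0.91, 5.12], "turn": [-0.07, 0, 0.001], "claw": 1},
    {"xyz": [0.07, 0.91, 5.12], "turn": [-0.07, 0, 0.001], "claw": 1},
  ],
)

```text
time: 10.25
tool_pos: [499.2, -208.7, 61.0]
orientation: [[-0.435, -0.886, 0.162], [-0.901, 0.428, -0.078], [0.0, -0.18, -0.984]]
wrist_force: [-0.2, -0.1, -1.4]
gripper_width: 0.158
```

Run:
```python
from h import *
st();where()
plan(lid(-46,42,.18),lid(-54,41.8,.18),lid(-58,41.6,.17),lid(-62,41.6,.16))
```

```text
t 10.25 pos [ 499.2 -208.7   61. ] unit [ 5.5  0.1 61. ] F_unit [-0.2 -0.2 -1.4] w 13.9 q [-0.63  0.51  1.7   0.05  0.75  1.36]
tips unit [-46.    0.1  42.3] yaw err -0.0 tilt 0.181 roll -0.0
xyz [0.01, 0.0, 0.04] turn [-0.001, -0.0, -0.0]
xyz [0.01, 0.79, -0.09] turn [-0.001, -0.0, -0.0]
xyz [0.01, 1.18, -0.09] turn [-0.011, -0.0, -0.0]
xyz [0.01, 1.57, -0.11] turn [-0.021, -0.0, -0.0]
```

No contact so far. I push in slowly towards the lip.

Emit:
send_rows(
  series=[
    {"xyz": [0, 0.4, -0.04], "turn": [0, 0, 0], "claw": 1},
    {"xyz": [0, 0.8, -0.09], "turn": [0, 0, 0], "claw": 1},
    {"xyz": [0, 1.18, -0.1], "turn": [-0.01, 0, 0], "claw": 1},
    {"xyz": [0, 1.18, -0.1], "turn": [-0.01, 0, 0], "claw": 1},
  ],
)

```text
time: 10.75
tool_pos: [488.5, -203.5, 60.0]
orientation: [[-0.435, -0.887, 0.153], [-0.901, 0.428, -0.074], [0.0, -0.17, -0.985]]
wrist_force: [-0.0, -0.2, -1.4]
gripper_width: 0.159
```

Run:
```python
from h import *
st();where()
plan(lid(-62,41.6,.16),lid(-66,41.6,.15),lid(-68,41.6,.14))
```

```text
t 10.75 pos [ 488.5 -203.5   60. ] unit [-6.5  0.  60. ] F_unit [ 0.  -0.2 -1.4] w 14.0 q [-0.63  0.5   1.73  0.05  0.75  1.36]
tips unit [-58.1   0.1  41.8] yaw err -0.0 tilt 0.171 roll -0.0
xyz [0.0, 0.37, 0.02] turn [-0.011, -0.0, -0.0]
xyz [0.01, 0.76, 0.0] turn [-0.021, -0.0, -0.0]
xyz [0.01, 0.95, 0.02] turn [-0.031, -0.0, -0.0]
```

Emit:
send_rows(
  series=[
    {"xyz": [0, 0.2, 0.02], "turn": [-0.005, 0, 0], "claw": 1},
    {"xyz": [0, 0.4, 0.02], "turn": [-0.011, 0, 0], "claw": 1},
    {"xyz": [0, 0.55, 0.02], "turn": [-0.016, 0, 0], "claw": 1},
    {"xyz": [0, 0.55, 0.02], "turn": [-0.016, 0, 0], "claw": 1},
  ],
)

```text
time: 11.25
tool_pos: [484.2, -201.6, 59.0]
orientation: [[-0.435, -0.889, 0.14], [-0.9, 0.43, -0.068], [0.0, -0.156, -0.988]]
wrist_force: [3.2, -2.4, -1.3]
gripper_width: 0.158
```

Run:
```python
from h import *
st();where()
plan(lid(-66,41.6,.15),lid(-68,41.6,.14))
```

```text
t 11.25 pos [ 484.2 -201.6   59. ] unit [-11.2  -0.1  59. ] F_unit [ 3.9 -0.8 -1.3] w 13.9 q [-0.63  0.5   1.73  0.04  0.76  1.36]
tips unit [-63.1  -0.   41.6] yaw err -0.001 tilt 0.157 roll -0.0
xyz [-0.01, 0.28, -0.01] turn [-0.007, -0.0, -0.001]
xyz [-0.01, 0.47, 0.02] turn [-0.017, -0.0, -0.001]
```

Contact at about 4 N with the tips about 9–11 mm inside: that is the pocket end. I back off 1.5 mm and swing down.

Run:
```python
from h import *
plan(lid(-61.5,41.4,.15),lid(-61.5,41,.1),lid(-61.3,40.5,.05),lid(-61,40.2,.02),lid(-61,40,0))
```

```text
xyz [-0.01, -0.16, 0.08] turn [-0.007, -0.0, -0.001]
xyz [-0.01, -0.19, 0.4] turn [-0.057, -0.0, -0.001]
xyz [-0.01, -0.23, 0.72] turn [-0.107, -0.0, -0.001]
xyz [-0.01, -0.26, 0.92] turn [-0.137, -0.0, -0.001]
xyz [-0.01, -0.26, 1.05] turn [-0.157, -0.0, -0.001]
```

Emit:
send_rows(
  series=[
    {"xyz": [0, -0.16, 0.08], "turn": [-0.007, 0, 0], "claw": 1},
    {"xyz": [0, -0.17, 0.24], "turn": [-0.03, 0, 0], "claw": 1},
    {"xyz": [0, -0.19, 0.4], "turn": [-0.057, 0, 0], "claw": 1},
    {"xyz": [0, -0.21, 0.55], "turn": [-0.08, 0, 0], "claw": 1},
    {"xyz": [0, -0.23, 0.72], "turn": [-0.107, 0, 0], "claw": 1},
    {"xyz": [0, -0.23, 0.72], "turn": [-0.107, 0, 0], "claw": 1},
  ],
)

```text
time: 12.0
tool_pos: [487.4, -203.2, 52.1]
orientation: [[-0.435, -0.899, 0.044], [-0.9, 0.434, -0.022], [0.0, -0.049, -0.999]]
wrist_force: [0.5, 1.0, -0.9]
gripper_width: 0.152
```

Run:
```python
from h import *
st();where()
plan(lid(-61,40.2,.02),lid(-60.8,40,0))
```

```text
t 12.0 pos [ 487.4 -203.2   52.1] unit [-7.6 -0.1 52.1] F_unit [ 0.   1.1 -0.9] w 13.4 q [-0.62  0.54  1.65  0.01  0.9   1.39]
tips unit [-61.1  -0.1  40.3] yaw err -0.001 tilt 0.049 roll -0.0
xyz [-0.01, -0.03, 0.17] turn [-0.029, -0.0, -0.001]
xyz [-0.01, -0.06, 0.3] turn [-0.049, -0.0, -0.001]
```

Emit:
send_rows(
  series=[
    {"xyz": [0, -0.03, 0.17], "turn": [-0.03, 0, 0], "claw": 1},
    {"xyz": [0, -0.06, 0.32], "turn": [-0.049, 0, 0], "claw": 1},
    {"xyz": [0, -0.06, 0.36], "turn": [-0.049, 0, 0], "claw": 1},
    {"xyz": [0, -0.06, 0.36], "turn": [-0.049, 0, 0], "claw": 1},
  ],
)

```text
time: 12.5
tool_pos: [488.1, -203.5, 49.1]
orientation: [[-0.435, -0.901, 0.0], [-0.901, 0.435, -0.001], [0.0, -0.0, -1.0]]
wrist_force: [-1.6, 1.7, 5.5]
gripper_width: 0.155
```

Run:
```python
from h import *
st();where()
```

```text
t 12.5 pos [ 488.1 -203.5   49.1] unit [-6.8 -0.1 49.1] F_unit [-2.2  0.9  5.5] w 13.6 q [-0.62  0.56  1.62 -0.    0.96  1.4 ]
tips unit [-60.8  -0.   40. ] yaw err -0.0 tilt 0.0 roll -0.0
```

Emit:
send_rows(
  series=[
    {"xyz": [0, 0, 0], "turn": [0, 0, 0], "claw": 0.4},
    {"xyz": [0, 0, 0], "turn": [0, 0, 0], "claw": 0.4},
    {"xyz": [0, 0, 0], "turn": [0, 0, 0], "claw": 0.4},
    {"xyz": [0, 0, -3], "turn": [0, 0, 0], "claw": 0.4},
    {"xyz": [0, 0, -8], "turn": [0, 0, 0], "claw": 0},
    {"xyz": [-6, 0, -8], "turn": [0, 0, 0], "claw": 0},
    {"xyz": [-12, 0, -8], "turn": [0, 0, 0], "claw": 0},
    {"xyz": [-18, 0, -8], "turn": [0, 0, 0], "claw": 0},
    {"xyz": [-24, 0, -8], "turn": [0, 0, 0], "claw": 0},
    {"xyz": [-24, 0, -8], "turn": [0, 0, 0], "claw": 0},
  ],
)

```text
time: 13.75
tool_pos: [593.2, 16.2, 128.6]
orientation: [[-0.43, -0.903, 0.0], [-0.903, 0.43, -0.0], [-0.0, -0.0, -1.0]]
wrist_force: [-1.2, -0.4, 0.1]
gripper_width: 0.501
```

```bash
cat > look.py <<'E'
from h import *
import sys
st()
q=optics.capture("top")
for t,z in (("lock_knob",58),("lid_grip",57),("bay_lip",47)):
    for d in optics.landmark_of(q,t)[:1]:
      w=at_z(q,d["centre"],z); print(t,round(d["conf"],2),"unit",Ro.from_euler('z',-UY).apply(w-U0).round(1))
for x in (-38,-20,-7,10,30):
  print(x,[at_depth(q,proj(q,ufr(x,y,46)))[2].round(1) for y in (-28,-16,0,16,28)])
b=q["image"][140:270,240:370]
cv2.imwrite("pics/"+sys.argv[1],cv2.resize(b,(560,560),interpolation=cv2.INTER_CUBIC)[:,:,::-1])
plan((ufr(52,-16,130),tool(UY)),(ufr(52,-16,55),tool(UY)))
E
python3 look.py f.png
```

```text
t 13.75 pos [593.2  16.2 128.6] unit [ -7.6 243.5 128.6] F_unit [-0.9 -0.9  0.1] w 44.1 q [-0.17  0.55  1.34 -0.    1.25  1.84]
lock_knob 0.75 unit [ 56.7 -19.   58. ]
lid_grip 0.86 unit [-5.4 -2.9 57. ]
bay_lip 0.96 unit [-52.3   4.1  47. ]
-38 [np.float64(47.7), np.float64(47.5), np.float64(46.5), np.float64(46.8), np.float64(46.8)]
-20 [np.float64(46.0), np.float64(46.8), np.float64(68.2), np.float64(46.7), np.float64(47.1)]
-7 [np.float64(45.7), np.float64(46.0), np.float64(68.5), np.float64(45.6), np.float64(47.3)]
10 [np.float64(45.8), np.float64(46.4), np.float64(67.1), np.float64(46.7), np.float64(47.6)]
30 [np.float64(41.3), np.float64(48.5), np.float64(39.6), np.float64(45.5), np.float64(46.5)]
xyz [25.47, -5.91, -0.09] turn [0.0, -0.001, -0.002]
xyz [25.47, -5.91, 7.41] turn [0.0, -0.001, -0.002]
```

View pics/f.png

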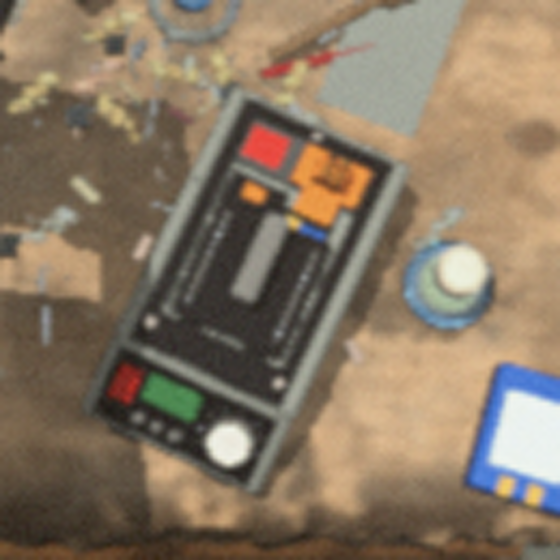

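The lid lies flat at height about 46 over the whole plate, with the tongue in its notch at (315,210) and the cup untouched at (450,285). Next I grip the knob at the open stop and lock it.

Emit:
send_rows(
  series=[
    {"xyz": [6, -1.4, 0], "turn": [0, 0, 0], "claw": 0},
    {"xyz": [12, -2.8, 0], "turn": [0, 0, 0], "claw": 0},
    {"xyz": [18, -4.2, 0], "turn": [0, 0, 0], "claw": 0},
    {"xyz": [25.47, -5.91, 0], "turn": [0, 0, 0], "claw": 0},
    {"xyz": [25.47, -5.91, 0], "turn": [0, 0, 0], "claw": 0},
    {"xyz": [25.47, -5.91, 5], "turn": [0, 0, 0], "claw": 0},
    {"xyz": [25.47, -5.91, 7.35], "turn": [0, 0, 0], "claw": 0},
    {"xyz": [25.47, -5.91, 7.35], "turn": [0, 0, 0], "claw": 0},
    {"xyz": [25.47, -5.91, 7.35], "turn": [0, 0, 0], "claw": 1},
    {"xyz": [25.47, -5.91, 7.35], "turn": [0, 0, 0], "claw": 1},
    {"xyz": [25.47, -5.91, 7.35], "turn": [0, 0, 0], "claw": 1},
    {"xyz": [25.47, -5.91, 7.35], "turn": [0, 0, 0], "claw": 1},
  ],
  grip_force=15,
)

```text
time: 15.45
tool_pos: [534.7, -243.3, 56.4]
orientation: [[-0.436, -0.9, 0.001], [-0.9, 0.436, -0.001], [0.0, -0.002, -1.0]]
wrist_force: [0.9, 2.4, 5.5]
gripper_width: 0.196
```

Run:
```python
from h import *
st();plan((ufr(52,16,55.5),tool(UY)))
```

```text
t 15.45 pos [ 534.7 -243.3   56.4] unit [ 52.5 -15.7  56.4] F_unit [-0.2  2.6  5.5] w 17.2 q [-0.63  0.63  1.44 -0.    1.07  1.39]
xyz [-3.17, 0.05, 0.09] turn [-0.002, -0.0, -0.002]
```

Emit:
send_rows(
  series=[
    {"xyz": [-0.6, 0, -0.05], "turn": [0, 0, 0], "claw": 1},
    {"xyz": [-1.2, 0, -0.05], "turn": [0, 0, 0], "claw": 1},
    {"xyz": [-1.8, 0, -0.05], "turn": [0, 0, 0], "claw": 1},
    {"xyz": [-2.4, 0, -0.05], "turn": [0, 0, 0], "claw": 1},
    {"xyz": [-2.9, 0, -0.05], "turn": [0, 0, 0], "claw": 1},
    {"xyz": [-3.3, 0, -0.05], "turn": [0, 0, 0], "claw": 1},
    {"xyz": [-3.5, 0, -0.05], "turn": [0, 0, 0], "claw": 1},
    {"xyz": [-3.6, 0, -0.05], "turn": [0, 0, 0], "claw": 1},
    {"xyz": [-3.6, 0, -0.05], "turn": [0, 0, 0], "claw": 1},
  ],
)

```text
time: 16.58
tool_pos: [549.0, -213.7, 56.7]
orientation: [[-0.436, -0.9, -0.002], [-0.9, 0.436, -0.006], [0.006, -0.001, -1.0]]
wrist_force: [-9.5, -17.8, -5.7]
gripper_width: 0.205
```

Run:
```python
from h import *
st()
```

```text
t 16.57 pos [ 549.  -213.7   56.7] unit [52.4 17.2 56.7] F_unit [ -0.8 -20.2  -5.7] w 18.1 q [-0.57  0.63  1.43 -0.01  1.08  1.46]
```

Moved 32.9 mm, now 20 N against the stop. I relax, release, lift, move away and look.

Emit:
send_rows(
  series=[
    {"xyz": [0, 0, 0], "turn": [0, 0, 0], "claw": 1},
    {"xyz": [0, 0, 0], "turn": [0, 0, 0], "claw": 0},
    {"xyz": [0, 0, 0], "turn": [0, 0, 0], "claw": 0},
    {"xyz": [0, 0, 0], "turn": [0, 0, 0], "claw": 0},
    {"xyz": [0, 0, -4], "turn": [0, 0, 0], "claw": 0},
    {"xyz": [0, 0, -8], "turn": [0, 0, 0], "claw": 0},
    {"xyz": [-6, 0, -8], "turn": [0, 0, 0], "claw": 0},
    {"xyz": [-12, 3, -8], "turn": [0, 0, 0], "claw": 0},
    {"xyz": [-18, 6, -8], "turn": [0, 0, 0], "claw": 0},
    {"xyz": [-22, 6, -8], "turn": [0, 0, 0], "claw": 0},
    {"xyz": [-22, 6, -8], "turn": [0, 0, 0], "claw": 0},
  ],
)

```text
time: 17.95
tool_pos: [591.5, 14.0, 135.4]
orientation: [[-0.432, -0.902, -0.002], [-0.902, 0.432, -0.005], [0.005, -0.001, -1.0]]
wrist_force: [-0.3, -0.2, -0.4]
gripper_width: 0.499
```

```bash
python3 look.py g.png
```

```text
t 17.95 pos [591.5  14.  135.4] unit [ -8.2 240.7 135.4] F_unit [-0.2 -0.3 -0.4] w 43.9 q [-0.17  0.54  1.34 -0.01  1.26  1.85]
lock_knob 0.71 unit [62.4 14.6 58. ]
lid_grip 0.68 unit [-8.  -0.3 57. ]
bay_lip 0.68 unit [-54.3   5.2  47. ]
-38 [np.float64(46.2), np.float64(46.5), np.float64(46.3), np.float64(46.7), np.float64(46.4)]
-20 [np.float64(46.0), np.float64(45.5), np.float64(68.1), np.float64(45.6), np.float64(48.4)]
-7 [np.float64(46.1), np.float64(46.8), np.float64(67.6), np.float64(45.6), np.float64(46.9)]
10 [np.float64(46.6), np.float64(46.2), np.float64(68.7), np.float64(46.2), np.float64(46.2)]
30 [np.float64(40.8), np.float64(39.6), np.float64(40.8), np.float64(50.7), np.float64(47.3)]
xyz [25.25, -5.97, 0.69] turn [-0.0, -0.006, -0.003]
xyz [25.21, -5.96, 8.19] turn [-0.0, -0.006, -0.003]
```

View pics/g.png

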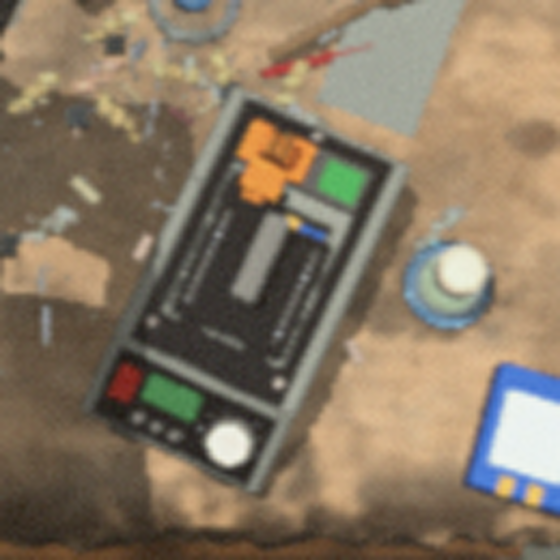

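The slide covers the red mark (275,150), its tongue lies over the lid's edge, green is exposed, and the lid is flat. The cup is unmoved.

```bash
python3 -c "
from h import *
print(ticket.close_job())"
```

```text
the job is handed in; nothing more can be done
None
```

The bay is closed and locked, and I handed the job in at about 18 s.

- **Opening the lock:** I gripped the knob and pulled the slide back until it stopped, where it held against about 20 N. The top picture showed the green mark covered.
- **Fitting the lid:** I slid the tabs under the lip at a tilt of about 0.17 rad until they met the pocket end at about 4 N. I then backed off slightly and swung the lid down flat. Depth readings over the plate were about 46 mm, the seated height, and the tongue sat in the notch.
- **Locking:** I moved the slide 33 mm across to its stop, at about 20 N. In the last picture the red mark is covered, green is exposed, the tongue is over the lid's edge (50.7 mm against 46 mm for the lid), and the lid is still flat.
- **Oil cup and arm:** The cup stands where it was, and the arm is clear of everything with the wrist force near zero.

**Checks that fell short or disagreed:**
- **Blocked views:** The arm hid both cameras while I inserted the lid and worked the slide, so those steps relied on pose and force.
- **Knob position:** The network's final knob estimate was about 10 mm off in x. The picture and the arm's own travel both contradict it.

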